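# Kit the changeover caddy at the leak-test press

### The job

Kit up the caddy for the next leak-test job: stand the small sealing plug in the large round well, the brass calibrated leak in the small round well, the square-flanged port adapter in the square well and the short press pad in the oblong well, each upright and down on the floor of its well. The large sealing plug and the long press pad belong to another fixture: leave them standing where they are.

Things in the scene. Friction and masses are not known exactly. Their poses are not given: they have to be found in the camera images.
- plug: Small sealing plug, belongs to the kit, about 0.14 kg, standing upright: black rubber foot 36 mm diameter, round aluminium flange 48 mm diameter (8 to 16 mm up), a thin neck, and a dark knurled hand knob 26 mm diameter from 28 to 56 mm up (grip it there). Origin: centre of its underside; z up.
- leak: Calibrated leak, belongs to the kit, about 0.15 kg, standing upright: brass, hexagonal base 28 mm across flats (32 mm across corners) and 13 mm high, round body 25 mm diameter from 13 to 46 mm up (grip it there), nipple 12 mm diameter up to 56 mm. Origin: centre of its underside; z up.
- adapter: Port adapter, belongs to the kit, about 0.13 kg, standing upright: square aluminium flange 44 x 44 mm (sides along its x and y), 12 mm high with four screw heads up to 16 mm, round stem 22 mm diameter from 12 to 42 mm up (grip it there), threaded nipple 15 mm diameter up to 56 mm. Origin: centre of its underside; z up.
- pad: Short press pad, belongs to the kit, about 0.20 kg, standing upright: rectangular rubber-soled steel plate 66 mm long (its x) by 28 mm wide (its y), 17 mm high with two screw heads up to 20 mm, and one round shank 20 mm diameter in the middle from 17 to 56 mm up (grip it there). Origin: centre of its underside; z up.
- big_plug: Look-alike that does not belong to this kit: large sealing plug, like the small one but with a flange of 68 mm diameter, too big for any well; same 26 mm knob up to 56 mm. Origin: centre of its underside; z up.
- long_pad: Look-alike that does not belong to this kit: long press pad, like the short one but 94 mm long (its x) by 28 mm wide, too long for any well; same 20 mm shank up to 56 mm. Origin: centre of its underside; z up.
- well_large_round: Block with the large round well, 64 mm diameter, for the small plug; one of four blocks set two by two, in any order, in a grey caddy (196 x 196 mm outside, walls 4 mm thick, 30 mm high). White plastic block 92 x 92 mm, 22 mm high, fixed. Origin: centre of its underside (4 mm above the bench); z up. Well 14 mm deep: its dark floor 8 mm above the origin, its rim 22 mm.
- well_small_round: Block with the small round well, 48 mm diameter, for the calibrated leak; in the same caddy, wells 94 mm apart. White plastic block 92 x 92 mm, 22 mm high, fixed. Origin: centre of its underside (4 mm above the bench); z up. Well 14 mm deep: its dark floor 8 mm above the origin, its rim 22 mm.
- well_square: Block with the square well, 60 x 60 mm, sides along its x and y, for the port adapter; in the same caddy. White plastic block 92 x 92 mm, 22 mm high, fixed. Origin: centre of its underside (4 mm above the bench); z up. Well 14 mm deep: its dark floor 8 mm above the origin, its rim 22 mm.
- well_oblong: Block with the oblong rectangular well, 82 mm long (its x) by 44 mm wide (its y), for the short press pad; in the same caddy. White plastic block 92 x 92 mm, 22 mm high, fixed. Origin: centre of its underside (4 mm above the bench); z up. Well 14 mm deep: its dark floor 8 mm above the origin, its rim 22 mm.
Not all that is in view belongs to the job. What is shaped like the plug but green or red is not meant.

How it is judged:
By the outcome, as a careful person would: the job done as asked, in the order asked, and still so for the second after the job is handed in, with the robot touching nothing.
It also fails if it takes over 120 s, if anything falls off the work surface, if the arm or the gripper's body presses on something with over 40 N, if the wrist force passes 120 N, or if a joint passes its speed limit or range.

### The arm

A 6-joint arm with a two-finger parallel gripper is mounted at the origin on the work surface. World frame = base frame: x ahead of the robot, y to its left, z up, the work surface at z = 0. Lengths are in mm, angles in rad, forces in N, time in s.
With the tool pointing down it reaches from about 275 to 750 mm from the base axis. Payload 10.2 kg.
Tool frame: the origin (TCP) lies on the front face of the gripper's body, between the roots of the fingers; the fingertips stand 73 mm ahead of it and the grasp point (between the pads) lies 54 mm ahead of it; z points along the fingers, y is the direction in which the jaws open and shut (so a half turn about z gives the same grasp; the last joint's range is limited). The gripper opens to 85 mm and grips with 20 to 120 N. Pads are 22 mm wide; open, the fingers measure 114 mm over their backs; the gripper's body (76 mm by 85 mm) begins 54 mm behind the grasp point. The pads swing forward as they close: fully open they stand 13 mm farther back than shut.
Start: joints at [0.919, 0.313, 1.498, -0, 1.331, -0.223], TCP at [218.298, 477.47, 303.894] pointing down, gripper open.
Joint ranges: [-2.94, 2.94], [-0.97, 2.17], [0.19, 2.56], [-1.23, 4.37], [0.02, 3.11], [-2.88, 2.88]. Speed limits (rad/s): [2.39, 2.39, 3.01, 3.14, 3.14, 3.14].

### API

Orientations are given as a unit quaternion [w, x, y, z].
In Python, from rig import ctrl gives the robot as it stands. The module is installed in compiled form; this text tells all that it offers.
- The arm moves only by the shell command python3 -m creep 'ROWS' [OPENING] [FORCE]. ROWS is text: rows parted by semicolons, each of 6 numbers parted by spaces: the shift along the tool's x, y, z scaled (see below), then the turn, a rotation vector about the tool's x, y, z scaled (see below). In form: tx ty tz wx wy wz; .... A call has 1 to 8 rows; each row shifts and turns the commanded pose from where the row before left it, along the tool's axes as they then stand; what a row does not reach is not made up. The controller multiplies each number of a shift by 0.02 m and each number of a turn by 5 degrees. A row lasts 1/10 s, in which the tool goes at most 50 mm and 8.59 degrees, less where a joint would pass 70% of its speed; a pose out of reach is approached as far as the arm can. A call with a number of a shift or a turn outside -1 to 1 is refused whole. A call with a gripper value outside its range is refused whole. OPENING is the opening, from 0 (shut) to 1 (fully open), set as the call begins (- or left out, the last holds). The fingers move at their own pace and stop on an object; FORCE is the grip in N (left out, the last holds). Time passes only in rows, so rows that do not move let the fingers close. It gives the time, the measured TCP pose, the force and the opening at its end, in the units of the state.
- ctrl.sense(): the state, without advancing time (a new reading comes with each control period).
- ctrl.capture(name): name is "scene" or "side" or "wrist"; returns the picture (420x560x3 uint8, blue, green, red); there is no depth.
- ctrl.get_calibration(name): a dict with "mtx" (3x3 intrinsics, pixels), "k1" (the pictures are not rectified: a ray, as slopes to the right and down, at radius r is drawn at 1 + k1 r^2 times it, then the intrinsics apply), "R" (3x3) and "t" (3): a world point X has camera coordinates R X + t. Camera axes: x right, y down, z forward; pixel columns grow to the right and rows downward; lengths in mm; the calibration is good to about 2 mm. A picture is of the moment at which its call begins: read the wrist's pose just before it. get_calibration takes no time and is no camera call; for the wrist camera it gives the pose at the moment of the call.
- ctrl.finish_job(): hands the job in, once; it reports no verdict.
The state is a dict: "time_s": time; "joints": joint angles; "dq": joint speeds; "tau": joint torques, N m; "eef_pos": TCP position; "ee_rot": TCP orientation; "force": force on the tool from outside, world axes, zero at the start; "wrist_torque": the same for the moment, N m; "grip_width": opening from 0.0 (shut) to 1.0 (fully open).
Only numpy, scipy, OpenCV 4.12 (cv2) and the standard library are available. Lean on these libraries where they do the work, as an engineer would, in place of code of your own. Each camera call takes 0.05 s, during which the arm holds its last target. There are 200 camera calls.

## Working session

There is one attempt and no reset: what is moved stays moved. The work goes in short steps, Python scripts to look and compute and a shell command to move; the robot and the scene stay as the last step left them, time stands still between calls to the robot, and variables do not carry over. Pictures are saved under pics/ and viewed, and the job is handed in when it is done.

```bash
mkdir -p pics; cat > h.py <<'E'
import numpy as np, cv2
from rig import ctrl
from scipy.spatial.transform import Rotation as Ro
def snap(n,f):
    c=ctrl.get_calibration(n); im=ctrl.capture(n); cv2.imwrite('pics/'+f+'.png',im); return im,c
def world(c,u,v,z):
    K=np.array(c['mtx']);k=c['k1'];R=np.array(c['R']);t=np.array(c['t'])
    d=cv2.undistortPoints(np.array([[[u,v]]],float),K,np.array([k,0,0,0.]))[0,0]
    # model: r_d = r(1+k1 r^2) same as OpenCV k1
    ray=R.T@np.array([d[0],d[1],1]); o=-R.T@t
    return o+ray*(z-o[2])/ray[2]
def proj(c,X):
    K=np.array(c['mtx']);R=np.array(c['R']);t=np.array(c['t'])
    return cv2.projectPoints(np.atleast_2d(np.array(X,float)),cv2.Rodrigues(R)[0],t,K,np.array([c['k1'],0,0,0.]))[0][:,0]
def state():
    s=ctrl.sense(); q=s['ee_rot']; R=Ro.from_quat([q[1],q[2],q[3],q[0]]); return s,R
def go(X,yaw=None):
    """rows needed to bring TCP to X (mm), in tool units; yaw = desired angle of tool y (world, rad)"""
    s,R=state(); d=R.inv().apply(np.array(X)-s['eef_pos'])/20
    M=R.as_matrix(); out=[round(float(v),2) for v in d]
    print('t',round(s['time_s'],2),'tcp',np.round(s['eef_pos'],1),'tooly yaw',round(float(np.degrees(np.arctan2(M[1,1],M[0,1]))),1),'shift units',out)
E
python3 - <<'E'
from h import *
import pickle
s=ctrl.sense(); print(s)
for n in ['scene','side','wrist']:
    im,c=snap(n,n+'0'); pickle.dump(c,open(n+'0.pkl','wb'))
    print(n,c['mtx'],c['k1'],c['R'],c['t'])
E
```

```text
{'time_s': 0.0, 'joints': array([ 9.18627488e-01,  3.13464155e-01,  1.49843075e+00,  1.31185441e-05,
        1.33100009e+00, -2.23390776e-01]), 'dq': array([ 1.06796865e-04, -7.07463702e-05, -9.73603919e-04, -1.10567155e-03,
        2.01177971e-04,  2.18935592e-03]), 'tau': array([ 3.12881984e-04, -4.12262893e+01, -2.59742832e+01, -1.66373370e-04,
        4.12719761e-03, -1.05439071e-06]), 'eef_pos': array([218.17787939, 477.34043155, 303.33015464]), 'ee_rot': array([-2.81820050e-04,  2.12751968e-01,  9.77106021e-01, -5.87060708e-04]), 'force': array([0.04526752, 0.24544193, 0.38471616]), 'wrist_torque': array([ 0.00772744, -0.0076085 ,  0.02278128]), 'grip_width': 0.9968448238776393}
scene [[477.65237257   0.         274.63961895]
 [  0.         477.65237257 211.55834907]
 [  0.           0.           1.        ]] -0.03980967936926156 [[-0.17937792  0.9836889  -0.01340569]
 [ 0.78525996  0.13495885 -0.60427884]
 [-0.59261317 -0.11892123 -0.79666014]] [ 111.71799201 -366.44058512 1312.32487931]
side [[415.42188019   0.         276.00764609]
 [  0.         415.42188019 212.57499017]
 [  0.           0.           1.        ]] 0.034935557407174904 [[ 0.81331707 -0.58140755  0.02192263]
 [-0.38906478 -0.57149643 -0.72250981]
 [ 0.43260137  0.57910024 -0.691013  ]] [-427.53437986  240.80918617  762.12477527]
wrist [[321.26487043   0.         283.89683814]
 [  0.         321.26487043 209.83996678]
 [  0.           0.           1.        ]] -0.04141997176206022 [[ 0.41561715  0.9095384  -0.00151214]
 [ 0.86981657 -0.39697904  0.29296206]
 [ 0.26585995 -0.12307534 -0.95612287]] [-524.10053756  -36.95050761  379.87254625]
```

View pics/scene0.png

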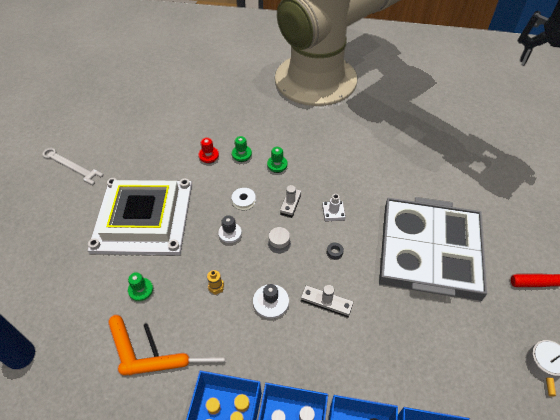

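View pics/side0.png

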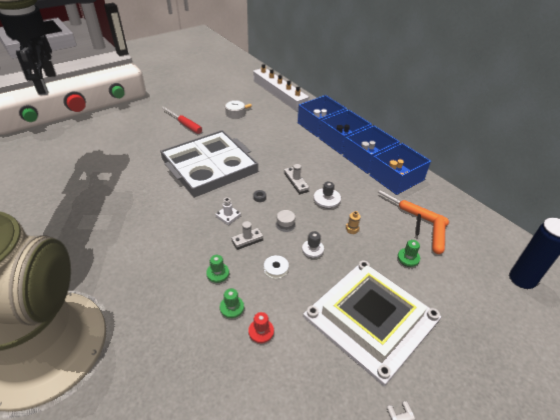

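View pics/wrist0.png

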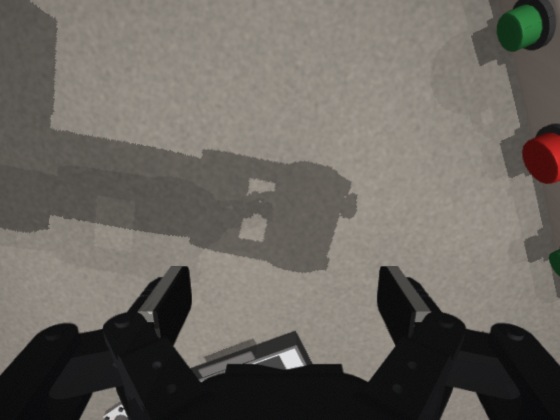

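The scene picture shows the small plug at about (230,230), leak (215,282), adapter (335,207) and short pad (291,200). The look-alikes are the big plug (270,300) and long pad (328,298). The wells are large round (410,222), oblong (456,229), small round (409,260) and square (458,268). I'll enlarge it to measure.

```bash
python3 - <<'E'
import cv2,numpy as np
im=cv2.imread('pics/scene0.png'); s=cv2.imread('pics/side0.png')
a=cv2.resize(im[175:325,200:360],None,fx=5,fy=5,interpolation=cv2.INTER_CUBIC)[:600]
cv2.imwrite('pics/zA.png',cv2.resize(im[175:325,195:365],(680,600),interpolation=cv2.INTER_CUBIC))
cv2.imwrite('pics/zB.png',cv2.resize(im[190:305,370:495],(625,575),interpolation=cv2.INTER_CUBIC))
E
```

```text
(no output)
```

View pics/zA.png

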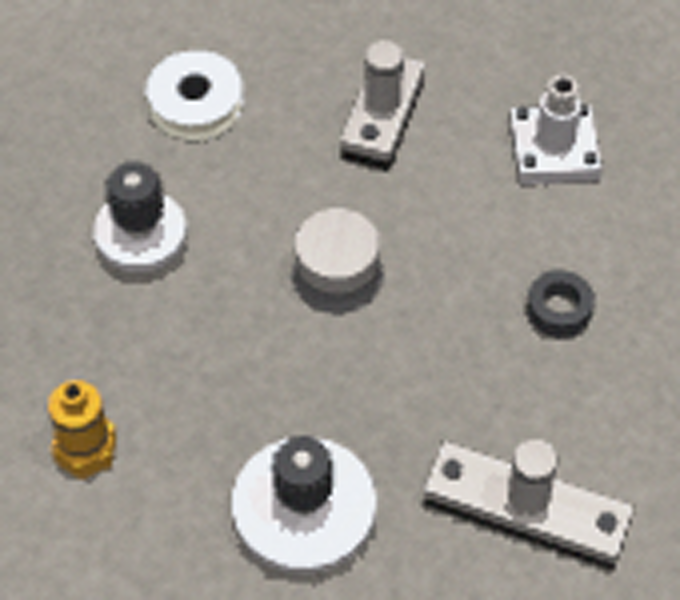

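View pics/zB.png

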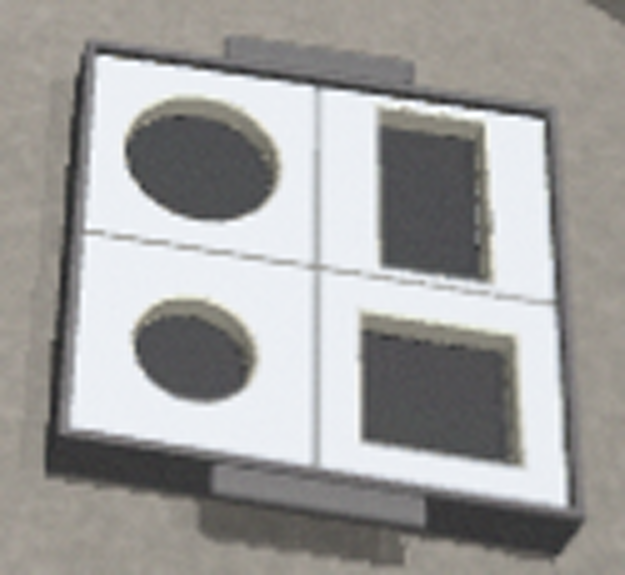

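```bash
python3 - <<'E'
from h import *
import pickle
c=pickle.load(open('scene0.pkl','rb'))
A=lambda x,y,z: world(c,195+x/4-.4,175+y/4-.4,z)[:2]
B=lambda x,y,z: world(c,370+x/5-.4,190+y/5-.4,z)[:2]
r=lambda v:np.round(v,1)
for n,p in dict(plug=(133,178),leak=(73,391),adapter=(563,86),pad=(384,53),big=(302,456),long=(536,456)).items(): print(n,r(A(*p,56)))
sc=[A(*p,16) for p in [(522,114),(530,160),(590,157),(583,111)]]
print('adapter from screws',r(np.mean(sc,0)),[r(np.degrees(np.arctan2(*(sc[(i+1)%4]-sc[i])[::-1]))) for i in range(4)])
e=[A(*p,17) for p in [(424,62),(390,152),(342,143)]]
print('pad edge',r(np.degrees(np.arctan2(*(e[0]-e[1])[::-1]))),np.linalg.norm(e[0]-e[1]),np.linalg.norm(e[2]-e[1]), 'center',r((e[0]+e[2])/2))
k=[B(*p,26) for p in [(93,55),(550,112),(567,505),(68,432)]]
print('caddy',[r(p) for p in k],r(np.mean(k,0)),r(B(318,267,26)),[r(np.linalg.norm(k[(i+1)%4]-k[i])) for i in range(4)],[r(np.degrees(np.arctan2(*(k[(i+1)%4]-k[i])[::-1]))) for i in range(4)])
ex=((k[2]+k[3])-(k[0]+k[1]));ex/=np.linalg.norm(ex);ey=((k[1]+k[2])-(k[0]+k[3]));ey/=np.linalg.norm(ey);o=np.mean(k,0)
for n,(i,j) in dict(large=(-1,-1),oblong=(-1,1),small=(1,-1),square=(1,1)).items(): print(n,r(o+47*(i*ex+j*ey)))
# pads: oblique tool yaw etc
s,R=state(); print(R.as_matrix().round(3))
E
```

```text
plug [ 547.6 -108.2]
leak [ 671.3 -106.6]
adapter [452.2  97.4]
pad [445.9   2.6]
big [686.   4.]
long [667.9 107.8]
adapter from screws [453.7  97.5] [np.float64(14.5), np.float64(103.3), np.float64(-167.6), np.float64(-76.7)]
pad edge 172.4 64.94205172167877 26.15738303820144 center [447.5   3.2]
caddy [array([420.8, 209.9]), array([419. , 400.8]), array([607.2, 393.4]), array([607.2, 207.7])] [513.5 303. ] [514.7 302.9] [np.float64(190.8), np.float64(188.4), np.float64(185.8), np.float64(186.5)] [np.float64(90.5), np.float64(-2.2), np.float64(-90.0), np.float64(179.3)]
large [466.8 257.2]
oblong [466.3 351.2]
small [560.8 254.8]
square [560.3 348.8]
[[-0.909  0.416 -0.001]
 [ 0.416  0.909 -0.001]
 [ 0.    -0.001 -1.   ]]
```

```bash
R8='x'; python3 -m creep '-1 -0.73 0.12 0 0 0; -1 -0.73 0.12 0 0 0; -1 -0.73 0.12 0 0 0; -1 -0.73 0.12 0 0 0; -1 -0.73 0.12 0 0 0; -1 -0.73 0.12 0 0 0; -1 -0.73 0.12 0 0 0; -1 -0.73 0.12 0 0 0' && python3 -m creep '-1 -0.73 0.12 0 0 0; -1 -0.73 0.12 0 0 0; -1 -0.73 0.12 0 0 0; -1 -0.73 0.12 0 0 0; -1 -0.73 0.12 0 0 0; -1 -0.73 0.12 0 0 0; -1 -0.73 0.12 0 0 0; -1 -0.73 0.12 0 0 0' ; python3 -c "
from h import *
go([547.6,-108,240]); print(ctrl.sense()['joints'])"
```

```text
time_s: 0.95
eef_pos: [315.5, 303.8, 284.5]
ee_rot: [-0.0, 0.213, 0.977, -0.0]
force: [-0.4, 0.1, -0.2]
grip_width: 0.999
time_s: 1.75
eef_pos: [412.5, 131.0, 265.3]
ee_rot: [-0.0, 0.213, 0.977, -0.0]
force: [0.2, 0.8, -0.1]
grip_width: 1.0
t 1.75 tcp [412.5 131.  265.3] tooly yaw 65.4 shift units [-11.11, -8.06, 1.26]
[ 3.54538872e-02  1.46931899e-01  1.81463534e+00 -7.83874043e-06
  1.18027046e+00 -1.10643438e+00]
```

```bash
python3 -m creep '-1 -0.73 0.12 0 0 0; -1 -0.73 0.12 0 0 0; -1 -0.73 0.12 0 0 0; -1 -0.73 0.12 0 0 0; -1 -0.73 0.12 0 0 0; -1 -0.73 0.12 0 0 0; -1 -0.73 0.12 0 0 0; -1 -0.73 0.12 0 0 0' 0.75 && python3 -m creep '-1 -0.73 0.12 0 0 0; -1 -0.73 0.12 0 0 0; -0.8 -0.6 0.12 0 0 0; 0 0 0 0 0 0; 0 0 0 0 0 0' ; python3 -c "
from h import *
go([547.6,-108,240]); im,c=snap('wrist','w1'); print(proj(c,[[547.6,-108,56],[547.6,-108,0]]))
s,R=state(); t=s['eef_pos']; print(proj(c,[t+R.apply([0,0,54]),t+R.apply([0,0,184]),t+R.apply([0,0,240])]), R.inv().apply(-np.array(c['R']).T@c['t']-t))"
```

```text
time_s: 2.55
eef_pos: [509.5, -41.7, 246.0]
ee_rot: [-0.0, 0.213, 0.977, 0.0]
force: [0.3, 0.7, -0.5]
grip_width: 0.752
time_s: 3.05
eef_pos: [542.7, -101.3, 238.8]
ee_rot: [-0.0, 0.213, 0.977, 0.0]
force: [-0.4, 0.6, -0.5]
grip_width: 0.748
t 3.05 tcp [ 542.7 -101.3  238.8] tooly yaw 65.4 shift units [-0.36, -0.2, -0.06]
[[279.38982613 216.85785135]
 [280.15995238 199.22952829]]
[[285.35280065 292.62462073]
 [284.73491112 207.66043335]
 [284.61662088 191.47220537]] [ 75.81175817  -0.55284864 -69.61997526]
```

View pics/w1.png

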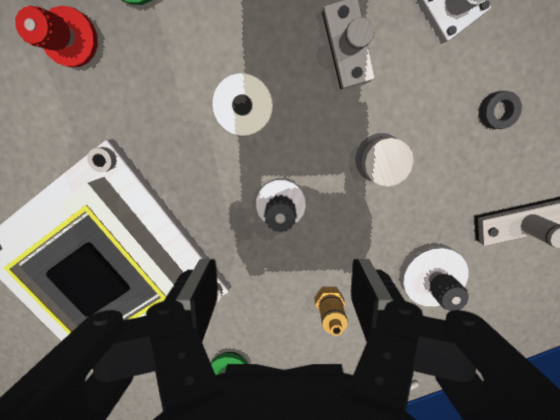

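```bash
python3 -c "
from h import *
c=ctrl.get_calibration('wrist')
for n,p in dict(plug=(280.5,218),leak=(336.5,330),pad=(358,31),long=(543,232)).items(): print(n,world(c,*p,56).round(1))
X=world(c,280.5,218,56); X[2]=94; go(X)"
```

```text
plug [ 549.  -107.3   56. ]
leak [ 671.2 -105.8   56. ]
pad [444.4   1.7  56. ]
long [655.1  94.1  56. ]
t 3.1 tcp [ 542.6 -100.9  239. ] tooly yaw 65.4 shift units [-0.43, -0.16, 7.25]
```

```bash
python3 -m creep '-0.43 -0.16 1 0 0 0; 0 0 1 0 0 0; 0 0 1 0 0 0; 0 0 1 0 0 0; 0 0 1 0 0 0; 0 0 1 0 0 0; 0 0 0.75 0 0 0; 0 0 0.5 0 0 0' && python3 -m creep '0 0 0 0 0 0; 0 0 0 0 0 0' && python3 -m creep '0 0 0 0 0 0; 0 0 0 0 0 0; 0 0 0 0 0 0; 0 0 0 0 0 0; 0 0 0 0 0 0; 0 0 0 0 0 0' 0 40 && python3 -c "
from h import *
go([467,257,200]); snap('wrist','w2')"
```

```text
time_s: 3.9
eef_pos: [549.0, -107.0, 93.4]
ee_rot: [-0.001, 0.212, 0.977, 0.0]
force: [-0.0, 0.3, -0.5]
grip_width: 0.752
time_s: 4.1
eef_pos: [549.7, -107.8, 94.8]
ee_rot: [0.0, 0.213, 0.977, -0.0]
force: [0.3, -0.6, 0.6]
grip_width: 0.751
time_s: 4.7
eef_pos: [549.6, -108.1, 94.7]
ee_rot: [0.0, 0.213, 0.977, -0.0]
force: [-0.9, 0.4, 6.1]
grip_width: 0.294
t 4.7 tcp [ 549.6 -108.1   94.7] tooly yaw 65.4 shift units [11.34, 14.88, -5.27]
```

View pics/w2.png

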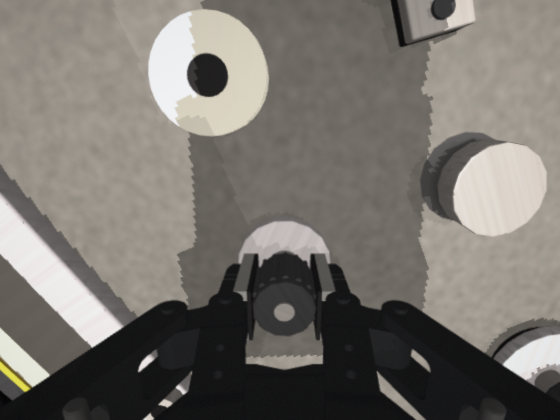

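The plug's knob sits between the pads, seen at (284,305) with opening 0.29 ≈ 25 mm. Next: lift and carry it to the large round well.

```bash
python3 -m creep '0 0 -0.5 0 0 0; 0 0 -1 0 0 0; 0 0 -1 0 0 0; 0 0 -1 0 0 0; 0 0 -1 0 0 0; 0 0 -0.5 0 0 0; 0 0 0 0 0 0; 0.3 0.4 0 0 0 0' && python3 -m creep '0.75 0.98 0 0 0 0; 0.75 0.98 0 0 0 0; 0.75 0.98 0 0 0 0; 0.75 0.98 0 0 0 0; 0.75 0.98 0 0 0 0; 0.75 0.98 0 0 0 0; 0.75 0.98 0 0 0 0' && python3 -m creep '0.75 0.98 0 0 0 0; 0.75 0.98 0 0 0 0; 0.75 0.98 0 0 0 0; 0.75 0.98 0 0 0 0; 0.75 0.98 0 0 0 0; 0.75 0.98 0 0 0 0; 0.75 0.98 0 0 0 0; 0.3 0.4 0 0 0 0' && python3 -m creep '0 0 0 0 0 0; 0 0 0 0 0 0; 0 0 0 0 0 0' && python3 -c "
from h import *
go([467,257,200]); im,c=snap('wrist','w3'); print(proj(c,[[467,257,26],[466,351,26],[561,255,26],[560,349,26]])); snap('scene','s3')"
```

```text
time_s: 5.55
eef_pos: [547.1, -98.5, 193.3]
ee_rot: [-0.0, 0.213, 0.977, 0.0]
force: [0.3, 0.1, -2.8]
grip_width: 0.294
time_s: 6.25
eef_pos: [507.8, 71.7, 192.9]
ee_rot: [-0.001, 0.213, 0.977, -0.0]
force: [0.4, 0.4, -1.8]
grip_width: 0.292
time_s: 7.05
eef_pos: [466.8, 250.2, 192.9]
ee_rot: [-0.001, 0.212, 0.977, -0.0]
force: [0.3, -0.6, -1.6]
grip_width: 0.29
time_s: 7.35
eef_pos: [468.5, 247.5, 193.9]
ee_rot: [-0.0, 0.213, 0.977, -0.0]
force: [-0.3, 1.1, -0.5]
grip_width: 0.292
t 7.35 tcp [468.5 247.5 193.9] tooly yaw 65.4 shift units [0.26, 0.4, -0.31]
[[294.7945955  207.2473671 ]
 [410.02415584 155.46391851]
 [337.42994065 304.04081175]
 [442.76580063 261.1255827 ]]
```

View pics/w3.png

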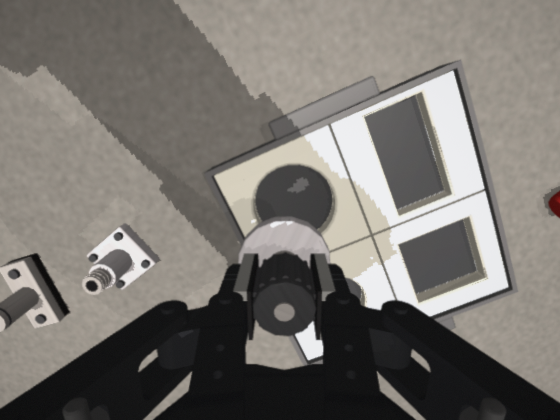

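The caddy is seen well: divider crossing at about (371,233), divider ends (331,124) and (484,190), block corners (217,176) and (455,72). I'll fit the caddy pose from these.

```bash
python3 -c "
from h import *
c=ctrl.get_calibration('wrist')
W=lambda u,v:world(c,u,v,26)[:2]
o=W(371,233);a=W(331,124);b=W(484,190);k1=W(217,176);k2=W(455,72);k3=W(508,288)
print([p.round(1) for p in (o,a,b,k1,k2,k3,(k1+k3)/2)])
from math import *
f=lambda p:round(degrees(atan2(p[1],p[0])),1)
print(f(o-a),f(b-o)-90,f(k2-k1)-90,f(k3-k2))
# adapter
print('adapter top',world(c,93,285,56).round(1))
s=[world(c,*p,16)[:2] for p in [(118,237),(151,260)]]; print('adapter edge',f(s[1]-s[0]))
"
```

```text
[array([511.9, 303.5]), array([421. , 306.2]), array([515.3, 395.8]), array([420.4, 213.9]), array([423.9, 398.8]), array([609.5, 394.2]), array([514.9, 304.1])]
-1.7 -2.200000000000003 -1.0999999999999943 -1.4
adapter top [451.2  99.1  56. ]
adapter edge 25.8
```

```bash
python3 -c "
import cv2
im=cv2.imread('pics/w3.png');cv2.imwrite('pics/w3z.png',cv2.resize(im[50:310,200:520],None,fx=2.3,fy=2.3,interpolation=cv2.INTER_CUBIC))
cv2.imwrite('pics/w3y.png',cv2.resize(im[210:340,0:170],None,fx=4,fy=4,interpolation=cv2.INTER_CUBIC))"
```

```text
(no output)
```

View pics/w3z.png

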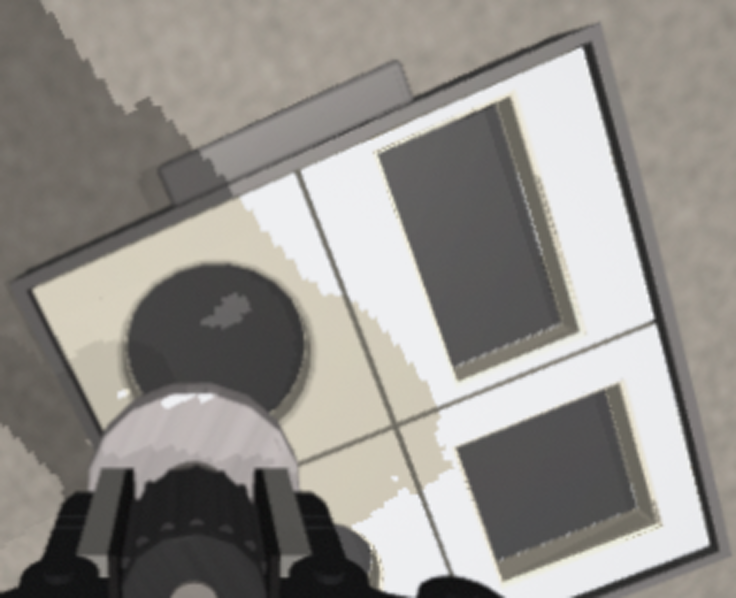

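View pics/w3y.png

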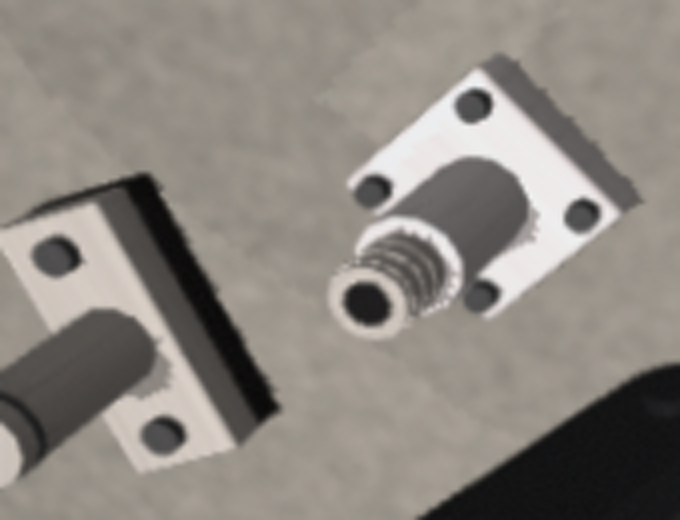

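```bash
python3 -m creep '0.35 0.39 0 0 0 0; 0 0 1 0 0 0; 0 0 1 0 0 0; 0 0 1 0 0 0; 0 0 0.8 0 0 0; 0 0 0.3 0 0 0; 0 0 0 0 0 0; 0 0 0 0 0 0' && python3 -c "
from h import *
go([465.3,257.5,107]);
c=ctrl.get_calibration('wrist')
import pickle; c=pickle.loads(pickle.dumps(c)); 
snap('wrist','w4')"
```

```text
time_s: 8.25
eef_pos: [465.5, 258.7, 112.8]
ee_rot: [0.001, 0.213, 0.977, 0.0]
force: [0.0, -0.7, -2.3]
grip_width: 0.293
t 8.25 tcp [465.5 258.7 112.8] tooly yaw 65.4 shift units [-0.02, -0.06, 0.29]
```

View pics/w4.png

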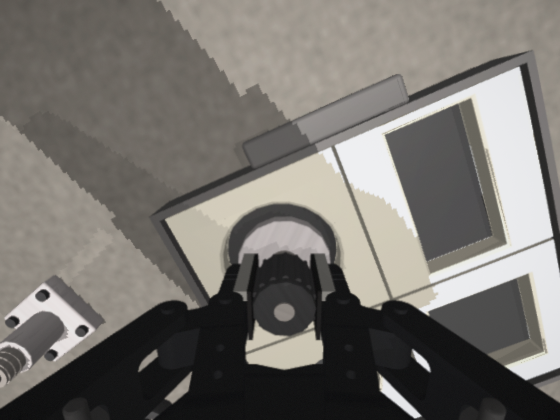

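The plug's flange sits inside the large well, with even gaps left and right at rows 205–250. I'll lower it and release.

```bash
python3 -m creep '0 0 0.15 0 0 0; 0 0 0.12 0 0 0; 0 0 0 0 0 0; 0 0 0 0 0 0' && python3 -m creep '0 0 0 0 0 0; 0 0 0 0 0 0; 0 0 0 0 0 0; 0 0 0 0 0 0' 0.5 && python3 -m creep '0 0 -0.5 0 0 0; 0 0 -1 0 0 0; 0 0 -1 0 0 0; 0 0 -1 0 0 0; 0 0 -1 0 0 0; 0 0 -0.5 0 0 0; 0 0 0 0 0 0; 0 0 0 0 0 0' 0.6 && python3 -c "
from h import *
from math import *
import pickle
go([671.2,-106.2,200]); snap('wrist','w5')
c=ctrl.get_calibration('wrist'); print(proj(c,[[465.3,257.5,68],[465.3,257.5,28]]))
"
```

```text
time_s: 8.7
eef_pos: [465.2, 258.4, 106.8]
ee_rot: [0.0, 0.213, 0.977, 0.0]
force: [-0.1, 0.0, -1.2]
grip_width: 0.293
time_s: 9.1
eef_pos: [465.2, 258.4, 106.7]
ee_rot: [0.0, 0.213, 0.977, 0.0]
force: [-0.5, -0.4, -0.1]
grip_width: 0.499
time_s: 9.9
eef_pos: [464.9, 258.3, 206.2]
ee_rot: [-0.0, 0.213, 0.977, -0.0]
force: [-0.9, 0.2, -0.1]
grip_width: 0.606
t 9.9 tcp [464.9 258.3 206.2] tooly yaw 65.4 shift units [-16.96, -12.29, 0.3]
[[283.87497276 228.30071702]
 [283.94953093 211.10713723]]
```

View pics/w5.png

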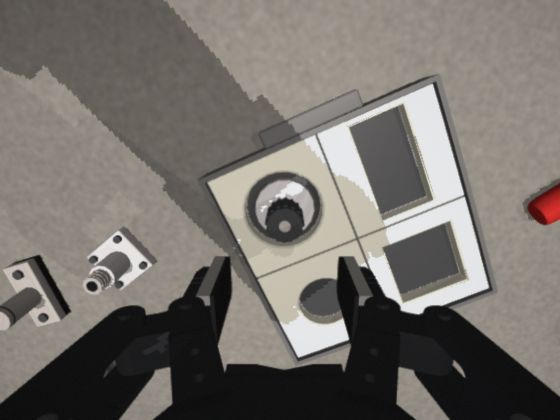

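The plug stands in its well with the knob top at (285,226), as predicted. Next: the leak.

```bash
python3 -m creep '-0.5 -0.4 0 0 0 0; -1 -0.73 0 0 0 0; -1 -0.73 0 0 0 0; -1 -0.73 0 0 0 0; -1 -0.73 0 0 0 0; -1 -0.73 0 0 0 0; -1 -0.73 0 0 0 0; -1 -0.73 0 0 0 0' && python3 -m creep '-1 -0.72 0 0 0 0; -1 -0.72 0 0 0 0; -1 -0.72 0 0 0 0; -1 -0.72 0 0 0 0; -1 -0.72 0 0 0 0; -1 -0.72 0 0 0 0; -1 -0.72 0 0 0 0; -1 -0.72 0 0 0 0' && python3 -m creep '-1 -0.72 0 0 0 0; -0.5 -0.36 0 0 0 0; 0 0 0 0 0 0; 0 0 0 0 0 0; 0 0 0 0 0 0' 0.65 && python3 -c "
from h import *
go([671.2,-106.2,94]); im,c=snap('wrist','w6')
print(proj(c,[[671.2,-106.2,56],[671.2,-106.2,0]]))
"
```

```text
time_s: 10.75
eef_pos: [556.2, 93.9, 206.0]
ee_rot: [-0.001, 0.213, 0.977, -0.0]
force: [0.6, -0.4, -0.6]
grip_width: 0.6
time_s: 11.55
eef_pos: [653.5, -77.4, 205.7]
ee_rot: [-0.001, 0.213, 0.977, -0.0]
force: [-0.2, 0.7, 1.3]
grip_width: 0.599
time_s: 12.05
eef_pos: [671.3, -107.1, 206.5]
ee_rot: [-0.0, 0.212, 0.977, 0.0]
force: [-0.9, 0.2, 0.3]
grip_width: 0.645
t 12.05 tcp [ 671.3 -107.1  206.5] tooly yaw 65.5 shift units [0.02, 0.04, 5.62]
[[285.42047457 220.51156541]
 [285.15998246 200.13728364]]
```

View pics/w6.png

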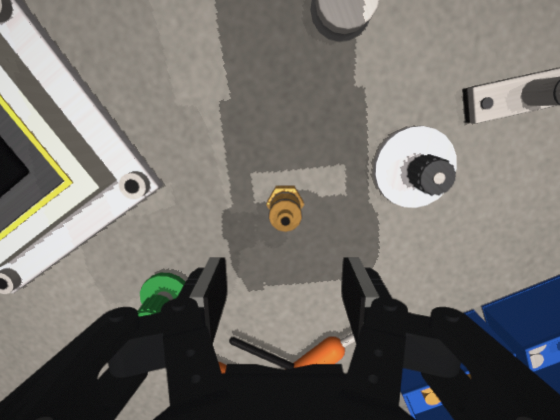

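The leak's top is at (285,220), exactly as predicted, with free room on both sides. I'll descend and grip.

```bash
python3 -m creep '0 0.03 0.6 0 0 0; 0 0 1 0 0 0; 0 0 1 0 0 0; 0 0 1 0 0 0; 0 0 1 0 0 0; 0 0 0.7 0 0 0; 0 0 0.32 0 0 0; 0 0 0 0 0 0' && python3 -m creep '0 0 0 0 0 0; 0 0 0 0 0 0; 0 0 0 0 0 0; 0 0 0 0 0 0; 0 0 0 0 0 0; 0 0 0 0 0 0' 0 40 && python3 -m creep '0 0 -0.5 0 0 0; 0 0 -1 0 0 0; 0 0 -1 0 0 0; 0 0 -1 0 0 0; 0 0 -1 0 0 0; 0 0 -0.5 0 0 0; 0 0 0 0 0 0; 0 0 0 0 0 0' && python3 -c "
from h import *
go([559.3,255.1,200]); snap('wrist','w7')
"
```

```text
time_s: 12.9
eef_pos: [671.7, -106.8, 93.5]
ee_rot: [-0.001, 0.213, 0.977, 0.0]
force: [0.2, 0.8, 0.4]
grip_width: 0.651
time_s: 13.5
eef_pos: [672.3, -107.2, 95.4]
ee_rot: [0.001, 0.213, 0.977, -0.0]
force: [-1.4, 0.6, 4.6]
grip_width: 0.276
time_s: 14.3
eef_pos: [671.6, -106.9, 193.4]
ee_rot: [-0.001, 0.213, 0.977, 0.0]
force: [-0.0, 0.2, -1.1]
grip_width: 0.278
t 14.3 tcp [ 671.6 -106.9  193.4] tooly yaw 65.4 shift units [12.64, 14.13, -0.32]
```

View pics/w7.png

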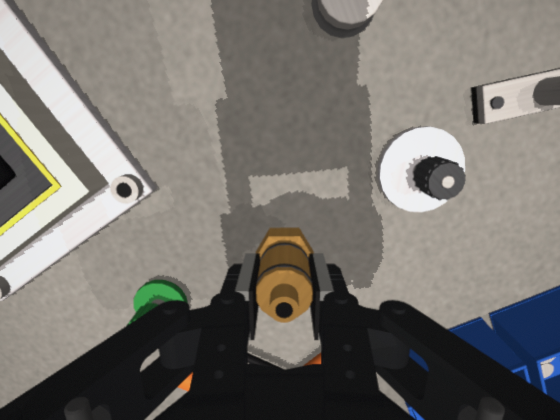

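The leak is held upright between the pads, with its nipple at (285,310). I'll carry it to the small round well.

```bash
python3 -m creep '0.4 0.45 0 0 0 0; 0.88 0.98 0 0 0 0; 0.88 0.98 0 0 0 0; 0.88 0.98 0 0 0 0; 0.88 0.98 0 0 0 0; 0.88 0.98 0 0 0 0; 0.88 0.98 0 0 0 0; 0.88 0.98 0 0 0 0' && python3 -m creep '0.88 0.98 0 0 0 0; 0.88 0.98 0 0 0 0; 0.88 0.98 0 0 0 0; 0.88 0.98 0 0 0 0; 0.88 0.98 0 0 0 0; 0.88 0.98 0 0 0 0; 0.8 0.9 0 0 0 0; 0.4 0.45 0 0 0 0' && python3 -m creep '0 0 0 0 0 0; 0 0 0 0 0 0; 0 0 0 0 0 0' && python3 -c "
from h import *
go([559.3,255.1,113]); im,c=snap('wrist','w8'); print(proj(c,[[559.3,255.1,26],[561.7,349.1,26],[465.3,257.5,68],[513.5,303.3,26]]))
"
```

```text
time_s: 15.15
eef_pos: [612.3, 82.2, 193.7]
ee_rot: [-0.001, 0.213, 0.977, -0.0]
force: [-0.5, 0.4, -1.2]
grip_width: 0.278
time_s: 15.95
eef_pos: [554.2, 267.9, 193.7]
ee_rot: [-0.001, 0.212, 0.977, -0.0]
force: [0.7, 0.1, -0.9]
grip_width: 0.274
time_s: 16.25
eef_pos: [556.0, 264.9, 194.2]
ee_rot: [-0.0, 0.213, 0.977, -0.0]
force: [0.4, -0.5, -1.3]
grip_width: 0.279
t 16.25 tcp [556.  264.9 194.2] tooly yaw 65.4 shift units [-0.35, -0.37, 4.06]
[[274.86580464 222.19394406]
 [389.16925242 175.81397629]
 [208.42107257 106.01716813]
 [308.10079884 142.22102782]]
```

View pics/w8.png

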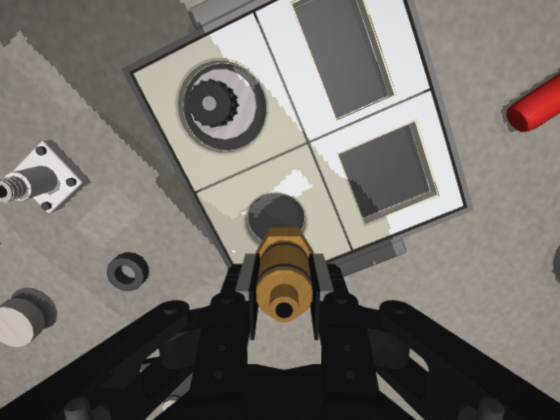

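The crossing at (308,143) and well centre at about (276,222) match the prediction. I'll shift over the well and lower.

```bash
python3 -m creep '-0.35 -0.37 0 0 0 0; 0 0 1 0 0 0; 0 0 1 0 0 0; 0 0 1 0 0 0; 0 0 0.8 0 0 0; 0 0 0.3 0 0 0; 0 0 0 0 0 0; 0 0 0 0 0 0' && python3 -c "
from h import *
go([559.3,255.1,107.5]);snap('wrist','w9')"
```

```text
time_s: 17.1
eef_pos: [559.5, 255.9, 113.2]
ee_rot: [0.001, 0.213, 0.977, 0.0]
force: [-0.4, 0.6, -1.6]
grip_width: 0.276
t 17.1 tcp [559.5 255.9 113.2] tooly yaw 65.4 shift units [-0.01, -0.04, 0.28]
```

View pics/w9.png

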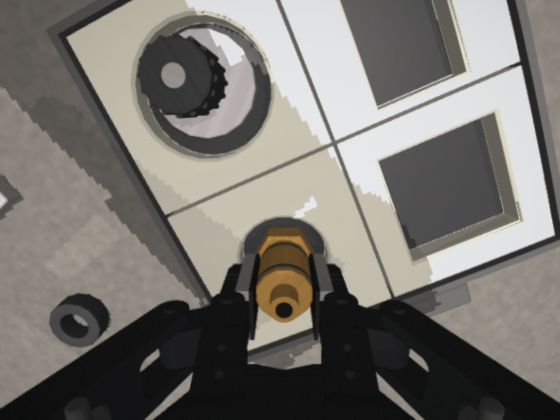

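The leak's base is centred in the well at about (284,240). I'll lower, release and lift, and work out the adapter and pad poses from w3 and w8.

```bash
python3 -m creep '0 0 0.15 0 0 0; 0 0 0.12 0 0 0; 0 0 0 0 0 0; 0 0 0 0 0 0' && python3 -m creep '0 0 0 0 0 0; 0 0 0 0 0 0; 0 0 0 0 0 0; 0 0 0 0 0 0' 0.5 && python3 -m creep '0 0 -0.5 0 0 0; 0 0 -1 0 0 0; 0 0 -1 0 0 0; 0 0 -1 0 0 0; 0 0 -1 0 0 0; 0 0 -0.5 0 0 0; 0 0 0 0 0 0; 0 0 0 0 0 0' 0.6 && python3 -c "
from h import *
im,c=snap('wrist','w10'); print(proj(c,[559.3,255.1,68]))
go([452.2,98,200])
"
```

```text
time_s: 17.55
eef_pos: [559.2, 256.3, 107.4]
ee_rot: [0.0, 0.213, 0.977, 0.0]
force: [-0.8, -0.2, 2.8]
grip_width: 0.276
time_s: 17.95
eef_pos: [558.9, 256.2, 106.8]
ee_rot: [-0.0, 0.213, 0.977, -0.0]
force: [-0.4, 0.3, -1.0]
grip_width: 0.502
time_s: 18.75
eef_pos: [558.7, 256.1, 206.3]
ee_rot: [-0.0, 0.213, 0.977, -0.0]
force: [0.4, -0.2, -0.5]
grip_width: 0.602
[[283.52528839 228.30604205]]
t 18.8 tcp [558.6 256.1 205.9] tooly yaw 65.4 shift units [1.55, -9.4, 0.31]
```

View pics/w10.png

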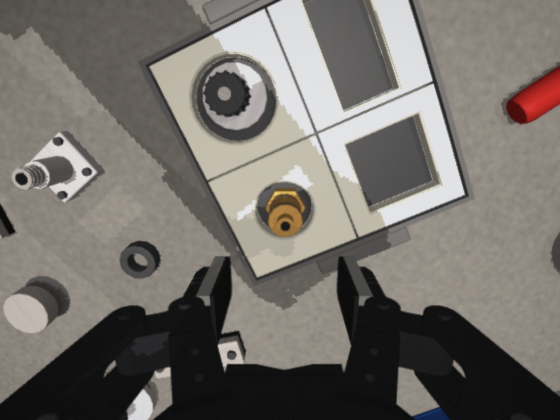

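The leak stands in its well, with its nipple at (285,226) as predicted. Next: the adapter.

```bash
python3 -m creep '0.1 -0.5 0 0 0 0; 0.16 -1 0 0 0 0; 0.16 -1 0 0 0 0; 0.16 -1 0 0 0 0; 0.16 -1 0 0 0 0; 0.16 -1 0 0 0 0; 0.16 -1 0 0 0 0; 0.16 -1 0 0 0 0' && python3 -m creep '0.16 -1 0 0 0 0; 0.16 -0.9 0 0 0 0; 0 0 0 0 0 0; 0 0 0 0 0 0; 0 0 0 0 0 0' 0.65 && python3 -c "
from h import *
im,c=snap('wrist','w11'); print(proj(c,[452.2,98,56]))
cv2.imwrite('pics/w11z.png',cv2.resize(im[80:280,180:390],None,fx=3,fy=3,interpolation=cv2.INTER_CUBIC))
go([452.2,98,94])
"
```

```text
time_s: 19.6
eef_pos: [473.5, 129.3, 206.0]
ee_rot: [-0.001, 0.213, 0.977, -0.0]
force: [0.6, 0.7, 0.8]
grip_width: 0.6
time_s: 20.1
eef_pos: [453.1, 98.5, 206.7]
ee_rot: [-0.0, 0.213, 0.977, 0.0]
force: [-0.4, -0.4, -0.5]
grip_width: 0.652
[[283.21568535 220.2420522 ]]
t 20.15 tcp [453.1  98.6 206.6] tooly yaw 65.5 shift units [0.03, -0.04, 5.63]
```

View pics/w11z.png

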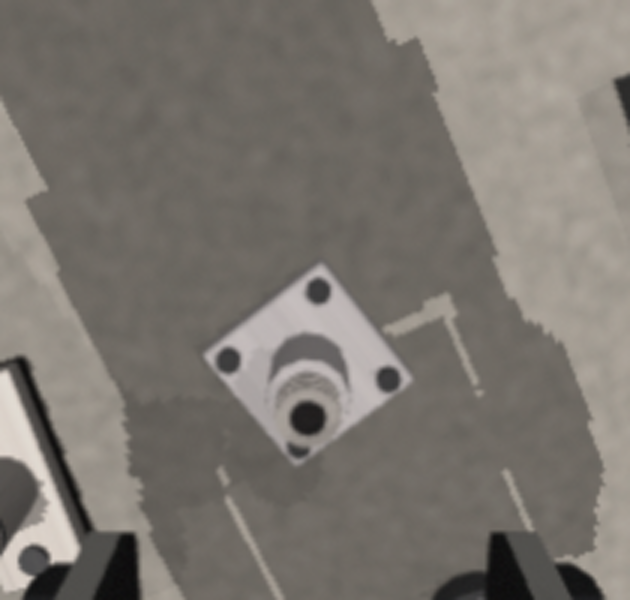

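View pics/w11.png

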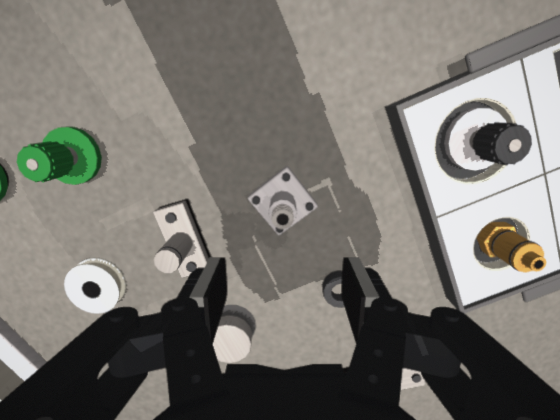

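```bash
python3 -c "
from h import *
c=ctrl.get_calibration('wrist')
P=[world(c,180+x/3-.3,80+y/3-.3,16)[:2] for x,y in [(318,290),(229,360),(388,378)]]
f=lambda p:round(float(np.degrees(np.arctan2(p[1],p[0]))),1)
print(f(P[0]-P[1]),f(P[2]-P[0]),((P[1]+P[2])/2).round(1),world(c,282.2,219.1,56).round(1))
q=[world(c,u,v,20)[:2] for u,v in [(171.5,217),(193,267)]]; print('pad',f(q[1]-q[0]),np.mean(q,0).round(1),world(c,164,262,56))
"; python3 -m creep '0.03 -0.04 0.6 0 0 0; 0 0 1 0 0 0; 0 0 1 0 0 0; 0 0 1 0 0 0; 0 0 1 0 0 0; 0 0 0.7 0 0 0; 0 0 0.32 0 0 0; 0 0 0 0 0 0' && python3 -m creep '0 0 0 0 0 0; 0 0 0 0 0 0; 0 0 0 0 0 0; 0 0 0 0 0 0; 0 0 0 0 0 0; 0 0 0 0 0 0' 0 40 && python3 -m creep '0 0 -0.5 0 0 0; 0 0 -1 0 0 0; 0 0 -1 0 0 0; 0 0 -1 0 0 0; 0 0 -1 0 0 0; 0 0 -0.5 0 0 0; 0 0 0 0 0 0; 0 0 0 0 0 0' && python3 -c "
from h import *
go([561.7,349.1,200]); snap('wrist','w12')
"
```

```text
104.1 13.7 [450.2  98.3] [451.1  97.7  56. ]
pad -7.5 [445.8   4.9] [445.11751508   1.483802    56.        ]
time_s: 20.95
eef_pos: [451.8, 97.9, 93.9]
ee_rot: [-0.001, 0.213, 0.977, -0.0]
force: [-0.7, 0.6, 0.9]
grip_width: 0.649
time_s: 21.55
eef_pos: [452.3, 97.6, 95.3]
ee_rot: [0.001, 0.213, 0.977, 0.0]
force: [-1.5, 0.3, 6.1]
grip_width: 0.24
time_s: 22.35
eef_pos: [451.6, 97.6, 194.0]
ee_rot: [-0.0, 0.213, 0.977, -0.0]
force: [-0.2, -0.1, -1.7]
grip_width: 0.235
t 22.35 tcp [451.6  97.6 194. ] tooly yaw 65.4 shift units [0.22, 13.73, -0.3]
```

View pics/w12.png

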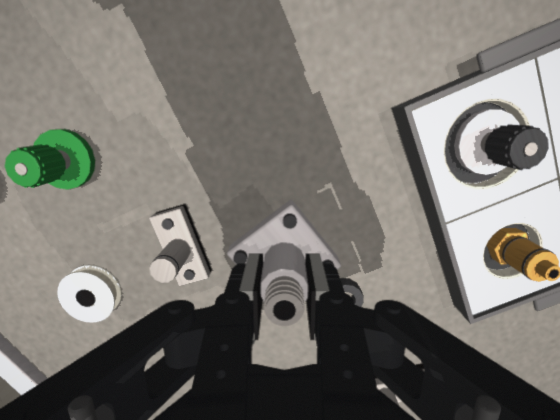

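```bash
python3 -m creep '0 0.5 0 0 0 0; 0 1 0 0 0 0; 0 1 0 0 0 0; 0 1 0 0 0 0; 0 1 0 0 0 0; 0 1 0 0 0 0; 0 1 0 0 0 0; 0 1 0 0 0 0' && python3 -m creep '0 1 0 0 0 0; 0.1 1 0 0 0 0; 0.1 1 0 0 0 0; 0 1 0 0 0 0; 0 1 0 0 0 0; 0 0.8 0 0 0 0; 0 0.4 0 0 0 0; 0 0 0 0 0 0' && python3 -m creep '0 0 0 0 0 0.77; 0 0 0 0 0 0.77; 0 0 0 0 0 0.77; 0 0 0 0 0 0.77; 0 0 0 0 0 0; 0 0 0 0 0 0; 0 0 0 0 0 0' && python3 -c "
from h import *
go([561.7,349.1,113]); im,c=snap('wrist','w13'); print(proj(c,[[561.7,349.1,26],[513.5,303.3,26]]))
"
```

```text
time_s: 23.2
eef_pos: [514.4, 235.4, 193.6]
ee_rot: [-0.001, 0.213, 0.977, -0.0]
force: [1.3, -0.3, -1.2]
grip_width: 0.236
time_s: 24.0
eef_pos: [562.0, 349.3, 193.5]
ee_rot: [-0.0, 0.212, 0.977, -0.0]
force: [0.3, -0.1, -0.9]
grip_width: 0.237
time_s: 24.7
eef_pos: [562.1, 348.2, 194.4]
ee_rot: [-0.0, 0.341, 0.94, -0.0]
force: [-0.1, -0.4, -0.8]
grip_width: 0.238
t 24.7 tcp [562.1 348.2 194.4] tooly yaw 50.1 shift units [0.04, 0.02, 4.07]
[[285.35498092 212.24650693]
 [199.904017   202.84128181]]
```

View pics/w13.png

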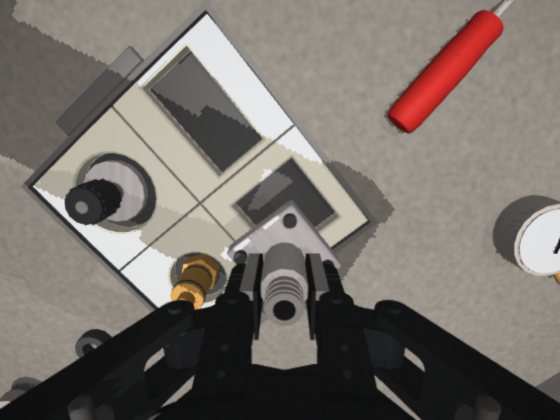

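The crossing at (201,204) agrees with the prediction, and the flange sides are parallel to the square well. I'll lower.

```bash
python3 -m creep '0.03 0 0.5 0 0 0; 0 0 1 0 0 0; 0 0 1 0 0 0; 0 0 1 0 0 0; 0 0 0.4 0 0 0; 0 0 0.15 0 0 0; 0 0 0 0 0 0; 0 0 0 0 0 0' && python3 -c "
from h import *
go([561.7,349.1,107.3]);snap('wrist','w14')"
```

```text
time_s: 25.55
eef_pos: [562.1, 349.0, 114.4]
ee_rot: [0.001, 0.342, 0.94, 0.001]
force: [-0.1, -0.1, -0.6]
grip_width: 0.24
t 25.55 tcp [562.1 349.  114.4] tooly yaw 50.0 shift units [0.02, -0.01, 0.36]
```

View pics/w14.png

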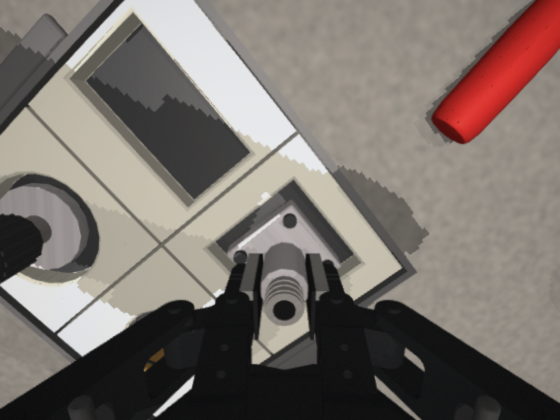

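The flange is inside the square well with gaps all round. I'll release and go to the short pad.

```bash
python3 -m creep '0 0 0.2 0 0 0; 0 0 0.15 0 0 0; 0 0 0 0 0 0; 0 0 0 0 0 0' && python3 -m creep '0 0 0 0 0 0; 0 0 0 0 0 0; 0 0 0 0 0 0; 0 0 0 0 0 0' 0.46 && python3 -m creep '0 0 -0.5 0 0 0; 0 0 -1 0 0 0; 0 0 -1 0 0 0; 0 0 -1 0 0 0; 0 0 -1 0 0 0; 0 0 -0.5 0 0 0; 0 0 0 0 0 0; 0 0 0 0 0 0' 0.6 && python3 -c "
from h import *
im,c=snap('wrist','w15'); print(proj(c,[561.7,349.1,68]))
go([445.2,2,200])
"
```

```text
time_s: 26.0
eef_pos: [561.9, 348.9, 107.4]
ee_rot: [0.0, 0.342, 0.94, 0.0]
force: [-1.6, -0.6, 4.5]
grip_width: 0.237
time_s: 26.4
eef_pos: [561.7, 348.8, 106.3]
ee_rot: [-0.0, 0.342, 0.94, -0.0]
force: [0.6, -0.1, -0.7]
grip_width: 0.465
time_s: 27.2
eef_pos: [561.5, 348.7, 205.8]
ee_rot: [-0.0, 0.342, 0.94, -0.0]
force: [-0.6, -0.5, -0.2]
grip_width: 0.6
[[285.70037295 226.82096016]]
t 27.25 tcp [561.4 348.6 205.4] tooly yaw 50.0 shift units [-6.68, -17.02, 0.29]
```

View pics/w15.png

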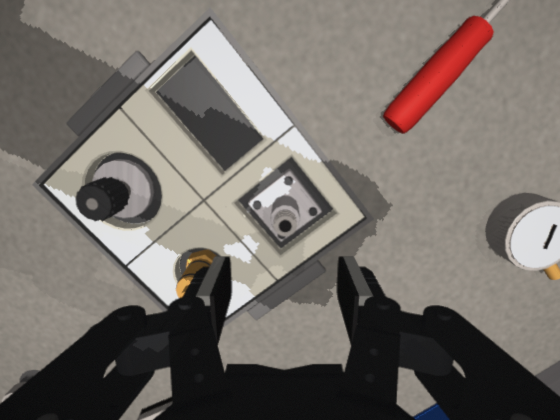

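The adapter is down in its well, with its nipple at (286,226) as predicted. Next: the pad.

```bash
python3 -m creep '-0.2 -0.5 0 0 0 0; -0.4 -1 0 0 0 0; -0.4 -1 0 0 0 0; -0.4 -1 0 0 0 0; -0.4 -1 0 0 0 0; -0.4 -1 0 0 0 0; -0.4 -1 0 0 0 0; -0.4 -1 0 0 0 0' && python3 -m creep '-0.4 -1 0 0 0 0; -0.4 -1 0 0 0 0; -0.4 -1 0 0 0 0; -0.4 -1 0 0 0 0; -0.4 -1 0 0 0 0; -0.4 -1 0 0 0 0; -0.4 -1 0 0 0 0; -0.4 -1 0 0 0 0' && python3 -m creep '-0.4 -1 0 0 0 0; -0.2 -0.5 0 0 0 0; 0 0 0 0 0 0; 0 0 0 0 0 0; 0 0 0 0 0 0' 0.65 && python3 -c "
from h import *
im,c=snap('wrist','w16'); print(proj(c,[445.2,2,56]))
go([445.2,2,96])
"
```

```text
time_s: 28.05
eef_pos: [510.7, 194.4, 205.5]
ee_rot: [-0.001, 0.342, 0.94, -0.0]
force: [0.4, -0.3, -0.1]
grip_width: 0.598
time_s: 28.85
eef_pos: [456.9, 30.8, 205.7]
ee_rot: [-0.001, 0.342, 0.94, -0.0]
force: [-0.2, -0.9, -0.1]
grip_width: 0.601
time_s: 29.35
eef_pos: [447.7, 1.5, 206.4]
ee_rot: [-0.0, 0.341, 0.94, 0.0]
force: [0.2, -0.0, 0.5]
grip_width: 0.654
[[283.1149506  218.06136324]]
t 29.4 tcp [447.7   1.5 206.4] tooly yaw 50.1 shift units [0.11, -0.06, 5.52]
```

View pics/w16.png

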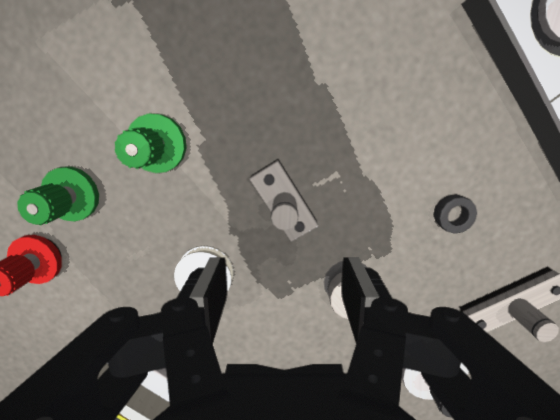

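The shank top is at (285,217), matching the prediction. I'll descend and grip.

```bash
python3 -c "
from h import *
c=ctrl.get_calibration('wrist')
q=[world(c,u,v,20)[:2] for u,v in [(269,179.5),(299.5,227)]]; d=q[1]-q[0]; print('pad',np.degrees(np.arctan2(d[1],d[0])),np.mean(q,0),world(c,285,216.5,56))"
python3 -m creep '0.1 0 0.6 0 0 0; 0 0 1 0 0 0; 0 0 1 0 0 0; 0 0 1 0 0 0; 0 0 1 0 0 0; 0 0 0.6 0 0 0; 0 0 0.22 0 0 0; 0 0 0 0 0 0' && python3 -m creep '0 0 0 0 0 0; 0 0 0 0 0 0; 0 0 0 0 0 0; 0 0 0 0 0 0; 0 0 0 0 0 0; 0 0 0 0 0 0' 0 45 && python3 -m creep '0 0 -0.5 0 0 0; 0 0 -1 0 0 0; 0 0 -1 0 0 0; 0 0 -1 0 0 0; 0 0 -1 0 0 0; 0 0 -0.5 0 0 0; 0 0 0 0 0 0; 0 0 0 0 0 0' && python3 -c "
from h import *
go([467.7,351.5,200]); snap('wrist','w17')
"
```

```text
pad -8.18234400288229 [445.59269714   3.12289635] [445.16407487   3.78454338  56.        ]
time_s: 30.2
eef_pos: [446.0, 2.5, 97.9]
ee_rot: [-0.0, 0.342, 0.94, -0.0]
force: [-0.3, 1.5, 0.0]
grip_width: 0.653
time_s: 30.8
eef_pos: [446.3, 2.1, 98.7]
ee_rot: [0.001, 0.342, 0.94, 0.0]
force: [-2.6, 0.5, 6.6]
grip_width: 0.221
time_s: 31.6
eef_pos: [445.7, 2.2, 197.5]
ee_rot: [-0.0, 0.342, 0.94, -0.0]
force: [-0.4, 0.4, -1.9]
grip_width: 0.221
t 31.6 tcp [445.7   2.2 197.5] tooly yaw 50.0 shift units [10.38, 14.09, -0.12]
```

View pics/w17.png

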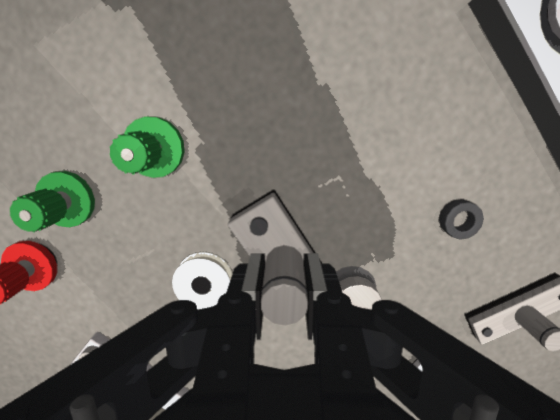

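```bash
python3 -m creep '0.37 0.5 0 0 0 0; 0.74 1 0 0 0 0; 0.74 1 0 0 0 0; 0.74 1 0 0 0 0; 0.74 1 0 0 0 0; 0.74 1 0 0 0 0; 0.74 1 0 0 0 0; 0.74 1 0 0 0 0' && python3 -m creep '0.74 1 0 0 0 0; 0.74 1 0 0 0 0; 0.74 1 0 0 0 0; 0.74 1 0 0 0 0; 0.74 1 0 0 0 0; 0.74 1 0 0 0 0; 0.4 0.55 0 0 0 0; 0 0 0 0 0 0' && python3 -m creep '0 0 0 0 0 -0.65; 0 0 0 0 0 -0.65; 0 0 0 0 0 0; 0 0 0 0 0 0; 0 0 0 0 0 0' && python3 -c "
from h import *
go([467.7,351.5,116]); im,c=snap('wrist','w18'); print(proj(c,[[467.7,351.5,26],[513.5,303.3,26]]))
"
```

```text
time_s: 32.45
eef_pos: [456.7, 190.2, 197.4]
ee_rot: [-0.001, 0.342, 0.94, -0.0]
force: [-0.2, -1.0, -1.7]
grip_width: 0.215
time_s: 33.25
eef_pos: [466.6, 352.4, 197.3]
ee_rot: [-0.0, 0.341, 0.94, -0.0]
force: [0.3, -0.8, -1.6]
grip_width: 0.22
time_s: 33.75
eef_pos: [467.2, 350.7, 198.0]
ee_rot: [-0.0, 0.289, 0.957, -0.0]
force: [-0.0, -0.1, -2.0]
grip_width: 0.221
t 33.75 tcp [467.2 350.7 198. ] tooly yaw 56.4 shift units [0.0, 0.05, 4.1]
[[285.86544562 211.91281486]
 [268.23938335 284.63814233]]
```

View pics/w18.png

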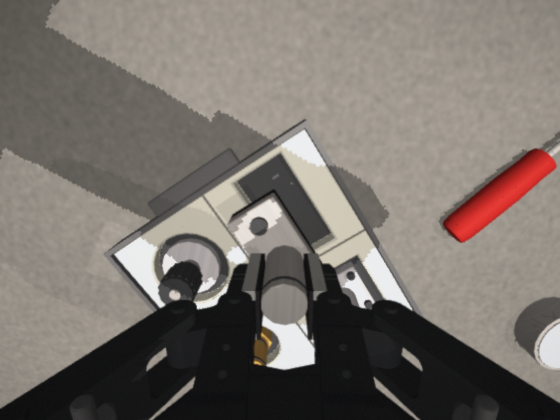

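The pad and the oblong well, (240–330, 155–250), are aligned. I'll lower to just above the floor.

```bash
python3 -m creep '0 0.05 0.5 0 0 0; 0 0 1 0 0 0; 0 0 1 0 0 0; 0 0 1 0 0 0; 0 0 0.4 0 0 0; 0 0 0.15 0 0 0; 0 0 0 0 0 0; 0 0 0 0 0 0' && python3 -c "
from h import *
go([467.7,351.5,110.7]);snap('wrist','w19')"
```

```text
time_s: 34.6
eef_pos: [468.2, 352.0, 117.9]
ee_rot: [0.001, 0.288, 0.958, 0.001]
force: [0.8, -0.7, -1.7]
grip_width: 0.22
t 34.6 tcp [468.2 352.  117.9] tooly yaw 56.5 shift units [0.01, -0.03, 0.36]
```

View pics/w19.png

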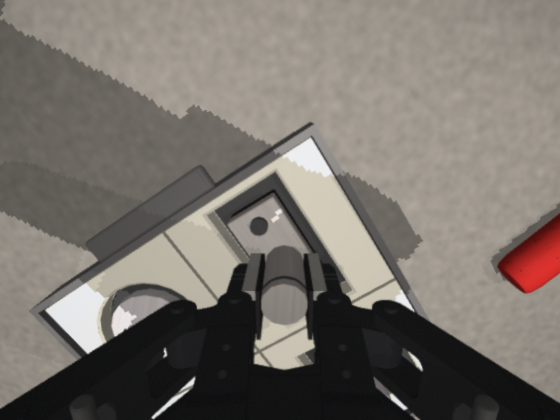

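The pad is inside the oblong well with margins. I'll lower, release, lift and move off for a final look.

```bash
python3 -m creep '0 0 0.2 0 0 0; 0 0 0.15 0 0 0; 0 0 0 0 0 0; 0 0 0 0 0 0' && python3 -m creep '0 0 0 0 0 0; 0 0 0 0 0 0; 0 0 0 0 0 0; 0 0 0 0 0 0' 0.46 && python3 -m creep '0 0 -0.5 0 0 0; 0 0 -1 0 0 0; 0 0 -1 0 0 0; 0 0 -1 0 0 0; 0 0 -1 0 0 0; 0 0 -1 0 0 0; 0 0 -1 0 0 0; 0 0 -1 0 0 0' && python3 -m creep '-1 0 -0.5 0 0 0; -1 0 0 0 0 0; -1 0 0 0 0 0; -1 0 0 0 0 0; 0 0 0 0 0 0; 0 0 0 0 0 0; 0 0 0 0 0 0; 0 0 0 0 0 0' && python3 -c "
from h import *
im,c=snap('wrist','w20'); P=dict(plug=[465.3,257.5],leak=[559.3,255.1],adapter=[561.7,349.1],pad=[467.7,351.5])
for k,v in P.items(): print(k,proj(c,v+[68]).round(0))
im2,c2=snap('scene','s20'); im3,_=snap('side','d20')
for k,v in P.items(): print(k,proj(c2,v+[68]).round(1))
a=cv2.resize(im2[175:325,200:500],(800,400),interpolation=cv2.INTER_CUBIC); cv2.imwrite('pics/s20z.png',a)
"
```

```text
time_s: 35.05
eef_pos: [467.9, 352.1, 110.8]
ee_rot: [0.0, 0.288, 0.958, 0.0]
force: [-3.1, -0.3, 5.1]
grip_width: 0.215
time_s: 35.45
eef_pos: [467.8, 351.8, 110.0]
ee_rot: [-0.0, 0.288, 0.958, -0.0]
force: [-0.2, -0.1, 0.4]
grip_width: 0.458
time_s: 36.25
eef_pos: [467.7, 351.7, 261.8]
ee_rot: [0.0, 0.288, 0.958, 0.0]
force: [-1.0, -0.1, -0.0]
grip_width: 0.463
time_s: 37.05
eef_pos: [534.1, 308.1, 270.0]
ee_rot: [-0.0, 0.288, 0.958, -0.0]
force: [0.3, 0.6, 0.7]
grip_width: 0.462
plug [[191. 169.]]
leak [[252. 254.]]
adapter [[341. 202.]]
pad [[284. 107.]]
plug [[415.  207.9]]
leak [[413.4 246.7]]
adapter [[464.4 254.9]]
pad [[463.  215.2]]
```

View pics/w20.png

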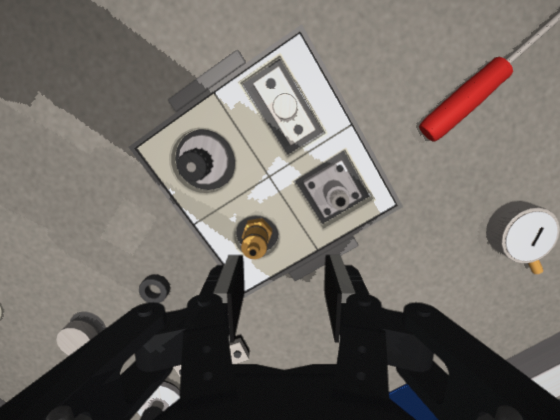

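View pics/s20z.png

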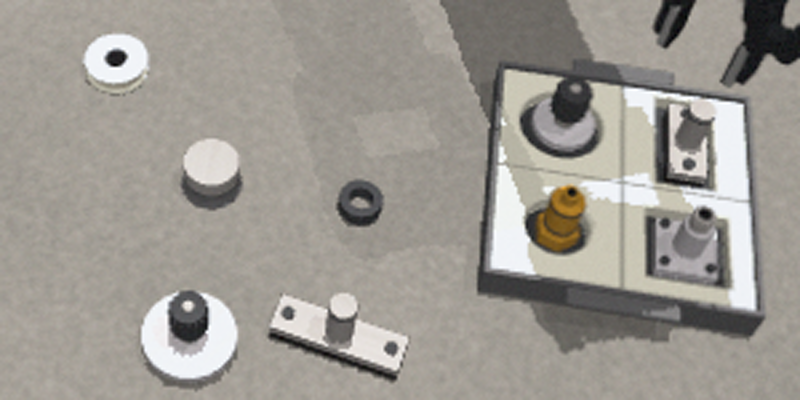

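View pics/d20.png

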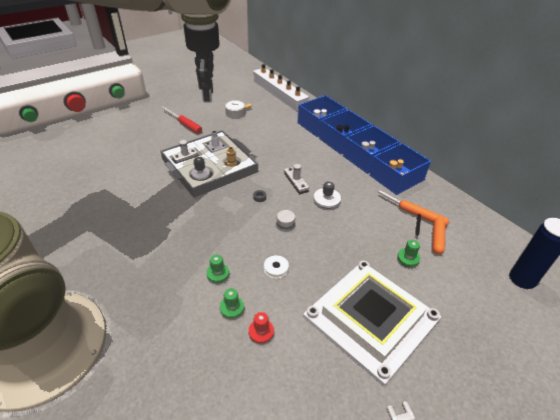

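All four parts stand upright in their wells. Their tops are within about 3 px of the predictions: plug (192,166), leak (253,254), adapter (341,201), pad (285,106). The big plug and long pad are untouched.

```bash
python3 -c "
from rig import ctrl
print(ctrl.finish_job())"
```

```text
the job is handed in; nothing more can be done
None
```

The caddy is kitted and the job is handed in, at about 37 s of robot time. I placed the small plug, calibrated leak, port adapter and short press pad in their wells in the order asked, turning the adapter and pad to line up with their wells.

- **Placement:** in the last wrist picture, all four tops are within about 3 px of where a part standing upright on its well floor should appear. The scene and side pictures also show them upright.
- **Left alone:** the large sealing plug and long press pad look to be standing where they were in the first pictures.
- **Forces:** every force reading I saw stayed below 8 N, and the gripper ended clear above the caddy.
- **Checks that failed or disagreed:** none in the final checks. Two early rough readings were off, the adapter's angle and the long pad's position, both from poor views. I re-measured the adapter's angle before gripping it; the long pad reading was not used.

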